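# Hang the serving paddle on the mug tree

### The arm

A 6-joint arm with a two-finger parallel gripper is mounted at the origin on the work surface. World frame = base frame: x ahead of the robot, y to its left, z up, the work surface at z = 0. Lengths are in m, angles in rad, forces in N, time in s.
With the tool pointing down it reaches from about 0.375 to 0.975 m from the base axis. Payload 3.8 kg.
Tool frame: the origin (TCP) lies on the centre line of the jaws, within the pads' length; the fingertips stand 14 mm ahead of it and the grasp point (between the pads) lies 5 mm behind it; z points along the fingers, y is the line along which they close (so a half turn about z gives the same grasp; the last joint's range is limited). The gripper opens to 85 mm and grips with 20 to 120 N. Pads are 22 mm wide; open, the fingers measure 114 mm over their backs; the gripper's body (76 mm by 85 mm) begins 54 mm behind the grasp point. The pads swing forward as they close: fully open they stand 13 mm farther back than shut.
Start: joints at [-1.275, 0.264, 1.604, -0, 1.274, -0.037], TCP at [0.221, -0.638, 0.245] pointing down, gripper open.
Joint ranges: [-2.63, 2.63], [-0.94, 2.18], [0.31, 2.57], [-1.31, 4.45], [0, 2.66], [-2.55, 2.55]. Speed limits (rad/s): [2.57, 2.57, 3.14, 3.14, 3.14, 3.14].

### API

Orientations are given as a rotation vector (axis times angle).
In Python, from workcell import bot, eyes, spot_in gives the robot as it stands.
- The arm moves only by the tool carry_out, never from a script. Its argument "series" is text: rows parted by semicolons, each of 4 numbers parted by spaces: the shift along the world's x, y, z in m, then the turn about the world's z in degrees. In form: tx ty tz roll; .... A call has 1 to 20 rows; each row shifts and turns the commanded pose from where the row before left it; what a row does not reach is not made up. A row lasts 1/8 s, in which the tool goes at most 62.5 mm and 10.7 degrees, less where a joint would pass 70% of its speed; a pose out of reach is approached as far as the arm can. A call is refused whole if a number of a shift passes 0.0625 or a number of a turn 10.7, either way. A call with a gripper value outside its range is refused whole. "jaw" is the gripper command: -1 is shut, 1 is fully open, values between are in proportion, set as the call begins (left out, the last holds). The fingers move at their own pace and stop on an object; "grip_force" is the grip in N (left out, the last holds). Time passes only in rows, so rows that do not move let the fingers close. It gives the time, the measured TCP pose, the force, the opening and the grip force at its end, in the units of the state.
- bot.read_state(): the state, without advancing time (a new reading comes with each control period).
- eyes.read_camera(name): name is "scene" or "top" or "wrist"; returns (picture, depth): 400x640x3 uint8, blue, green, red; 400x640 float32, m along the optical axis (not along the pixel's ray), 0 where there is no reading.
- eyes.get_calibration(name): a dict with "K" (3x3 intrinsics, pixels), "distortion" ([k1, k2, p1, p2, k3] as OpenCV has them; the pictures are not rectified), "position" and "rotation" of the camera in the world; the wrist camera has in their place "T_tool_cam" (4x4, takes a point from camera to tool coordinates, whose origin is the TCP and whose axes are the flange's). Camera axes: x right, y down, z forward; pixel columns grow to the right and rows downward; lengths in m; the calibration is good to about 2 mm. A picture is of the moment at which its call begins: read the wrist's pose just before it. get_calibration takes no time and is no camera call.
- bot.finish_job(): hands the job in; it is judged then, once.
Trained networks look in the newest picture that a camera, given by its name, has taken for a name from the list of things; names that differ only in an ending like _2 or _b are one class to them, and where a whole thing is asked for, a point or a joint stands for the part that bears it (a point fixed in the world has none). Each returns a list of dicts, best first, with "score" (0 to 1); they miss things now and then, are a little off and sometimes report something else, mostly with a low value. They report only what shows in the picture. A call takes as long as a camera call. They do not tell look-alikes from the thing itself.
- spot_in(camera, target): "rect" ([centre column, centre row, width, height] in pixels, round what is visible of it).
The state is a dict: "time": time; "q": joint angles; "joint_vel": joint speeds; "joint_torque": joint torques, N m; "tool_pos": TCP position; "tcp_rot": TCP orientation; "wrist_force": force on the tool from outside, world axes, zero at the start; "torque": the same for the moment, N m; "width": opening from 0.0 (shut) to 1.0 (fully open); "grip_force": force on a finger pad.
Only numpy, scipy, OpenCV 4.12 (cv2) and the standard library are available. Lean on these libraries where they do the work, as an engineer would, in place of code of your own. Each camera call takes 0.05 s, during which the arm holds its last target. There are 200 camera calls.

### The job

Tidy the counter: pick up the small wooden serving paddle that has a hole in its handle and hang it by that hole on the top peg of the wooden mug tree, pushed well down the peg (more than halfway) so that it hangs there by itself. The similar board without a hole and all the crockery stay where they are.

Things in the scene. Friction and masses are not known exactly. Their poses are not given: they have to be found in the camera images.
- paddle: Flat wooden serving paddle, 195 mm long, 14 mm thick, 0.1 kg, lying flat. Origin on its underside, on the midline; +z up out of its upper face, +x to the handle end with the hole. Blade: x -95 to 0 mm, 56 mm wide (y), straight sides, the place to grip (centre of mass at x = -10). Neck: x 0 to 50, 34 mm wide. Handle end: x 50 to 100, 46 mm wide, a 26 mm round through hole at x = 75, y = 0.
- paddle_eye (a point): Centre of the paddle's hole, at mid thickness (75, 0, 7 mm in the paddle's frame).
- top_peg: The only top peg of the mug tree: fixed wooden dowel, 16 mm thick, round tip. Origin on its axis where it leaves the post, 205 mm above the counter. z axis: along the peg from post to tip, rising at 45 degrees, roughly towards the robot; tip at z = 75 mm. x axis: up at 45 degrees, over the post; y axis level. It goes through the hole only if the paddle is within about 25 degrees of square to it.
- peg_tip (a point): Round tip of the top peg, 75 mm from its origin. With the paddle square to the peg and its x axis along the peg's x axis, its handle end meets the post when the hole's centre is about 27 mm from the peg's origin; let go there, it swings down, blade low, and stays.
- tree: Fixed wooden mug tree: round foot 140 mm across, 16 mm thick; post 26 mm thick, 240 mm high. Origin: centre of the foot's underside, z up; the top peg leans out to -x (peg origin at -13, 0, 205 mm). Two short lower pegs to the sides (+y and -y, 52 mm out, up to 157 mm high); a white mug hangs at +y, out to 140 mm, up to 150 mm high.
- plain_board: Wooden board of the paddle's outline and size, but with no hole; same frame as the paddle. A bystander.
- mug: Blue mug, 76 mm across, 88 mm high, handle at +y; origin under its centre. A bystander.
- jar: Closed glass jar, 72 mm across, 110 mm high; origin under its centre. A bystander.
- dish: White bowl, 110 mm across, 45 mm high; origin under its centre. A bystander.
- tumbler: Grey tumbler, 72 mm across, 100 mm high; origin under its centre. A bystander.
Mind the look-alikes: they are no part of the job. What is shaped like the paddle but green or white is not meant.

How it is judged:
By the outcome, as a careful person would: the job done as asked, in the order asked, and still so for the second after the job is handed in, with the robot touching nothing.
It also fails if it takes over 48 s, if anything falls off the work surface, if the arm or the gripper's body presses on something with over 40 N, if the wrist force passes 120 N, or if a joint passes its speed limit or range.

## Working session

There is one attempt and no reset: what is moved stays moved. The work goes in short steps, Python scripts to look and compute and a tool call to move; the robot and the scene stay as the last step left them, time stands still between calls to the robot, and variables do not carry over. Pictures are saved under pics/ and viewed, at most 10 in all, crops included, and the job is handed in when it is done.

Besides the shell and the picture viewer there is one more tool, called after "Request:" as name(argument=value, ...), one argument or row to a line, values as JSON. carry_out: Moves the arm, as the interface text tells. Its arguments: {"type":"object","properties":{"series":{"type":"string"},"jaw":{"type":"number"},"grip_force":{"type":"number"}},"required":["series"]}

```bash
mkdir -p pics; ls
cat > h.py <<'E'
import numpy as np,cv2
from workcell import bot,eyes,spot_in
from scipy.spatial.transform import Rotation as R
def cam(n):
    c=eyes.get_calibration(n)
    if 'position' in c:
        r=np.array(c['rotation'],float); r=r if r.shape==(3,3) else R.from_rotvec(r).as_matrix()
        return np.array(c['K']),np.array(c['distortion'],float),r,np.array(c['position'])
    s=bot.read_state(); T=np.eye(4);T[:3,:3]=R.from_rotvec(s['tcp_rot']).as_matrix();T[:3,3]=s['tool_pos']
    T=T@np.array(c['T_tool_cam']); return np.array(c['K']),np.array(c['distortion'],float),T[:3,:3],T[:3,3]
def pts(c,uv,d):
    K,D,r,p=c
    n=cv2.undistortPoints(np.array(uv,float).reshape(-1,1,2),K,D).reshape(-1,2)
    return (np.c_[n,np.ones(len(n))]*np.array(d).reshape(-1,1))@r.T+p
def plane(c,uv,z):
    K,D,r,p=c
    n=cv2.undistortPoints(np.array(uv,float).reshape(-1,1,2),K,D).reshape(-1,2)
    v=np.c_[n,np.ones(len(n))]@r.T
    return p+v*((z-p[2])/v[:,2])[:,None]
def proj(c,X):
    K,D,r,p=c
    return cv2.projectPoints(np.array(X,float).reshape(-1,3),cv2.Rodrigues(r.T)[0],-r.T@p,K,D)[0].reshape(-1,2)
E
python3 - <<'E'
from h import *
for n in('scene','top'):
    c=cam(n);im,d=eyes.read_camera(n);cv2.imwrite(f'pics/{n}0.png',im);np.savez(f'{n}0.npz',im=im,d=d)
    print(n,c[3],c[2].tolist())
    for t in('paddle','paddle_eye','tree','top_peg','peg_tip'):
        for o in spot_in(n,t)[:4]:print(t,np.round(o['rect'],1),round(o['score'],2))
print(bot.read_state())
E
```

```text
pics
scene [1.36484591 0.08872204 0.7440439 ] [[-0.07304217994092994, 0.5436219984213522, -0.8361458980236957], [0.9973123391013274, 0.03498849054158186, -0.06437316060176645], [-0.005739183366646361, -0.8386005773680324, -0.5447165624545365]]
paddle [277.1 253.5  35.5  49.2] 0.85
paddle [405.5 194.7  37.6  29.5] 0.82
paddle [256.6 210.9  21.6  33.9] 0.73
paddle [442.2 217.3  36.   22.6] 0.48
paddle_eye [257.4 212.7  26.1  34. ] 0.92
paddle_eye [405.6 189.9  39.5  26.5] 0.85
paddle_eye [279.1 257.8  32.4  46.9] 0.57
tree [378.9 248.7  75.1 113. ] 0.9
tree [277.1 252.8  36.7  48.5] 0.57
top [0.32716278 0.02794152 1.28560672] [[-0.02319383570676888, -0.9923339904155494, 0.12138903348803731], [-0.9996988754529074, 0.022048300017021, -0.010771763298169174], [0.008012765028363518, -0.12160231877851616, -0.9925465589403291]]
paddle [389.8 256.6  37.2  62. ] 0.95
paddle [225.2 307.5  40.   61.8] 0.87
paddle [352.2 188.8  18.4  61.3] 0.55
paddle_eye [351.  188.9  21.2  58.1] 0.9
paddle_eye [389.8 254.5  31.9  60.8] 0.79
paddle_eye [223.8 308.4  33.7  60. ] 0.79
tree [263.7 159.6  59.2  45.7] 0.58
top_peg [267.1 155.8   9.9  11.5] 0.4
peg_tip [267.2 154.5   5.4  15.6] 0.48
{'time': 0.6, 'q': array([-1.27489938e+00,  2.63860666e-01,  1.60398840e+00, -4.12862671e-05,
        1.27369352e+00, -3.69195246e-02]), 'joint_vel': array([ 0.000803  , -0.00125136, -0.00060934,  0.00101474,  0.00034924,
       -0.00103698]), 'joint_torque': array([-9.65850959e-04, -5.14639127e+01, -3.67459595e+01, -1.85034660e-04,
        1.33414829e-03,  7.04059019e-06]), 'tool_pos': array([ 0.22050082, -0.63797176,  0.24531253]), 'tcp_rot': array([ 3.09813779e+00,  5.20387068e-01, -5.13369277e-05]), 'wrist_force': array([-0.28631567,  0.11792548,  0.14325547]), 'torque': array([ 0.03318181,  0.04510622, -0.02205698]), 'grip_force': 0.0, 'width': 0.9983454008301788}
```

```bash
python3 -c "
import cv2
a=cv2.imread('pics/top0.png')[120:370,170:490];cv2.imwrite('pics/top0c.png',cv2.resize(a,None,fx=2.4,fy=2.4,interpolation=2))
a=cv2.imread('pics/scene0.png')[140:340,200:500];cv2.imwrite('pics/scene0c.png',cv2.resize(a,None,fx=2.6,fy=2.6,interpolation=2))"
```

```text
(no output)
```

View pics/top0c.png

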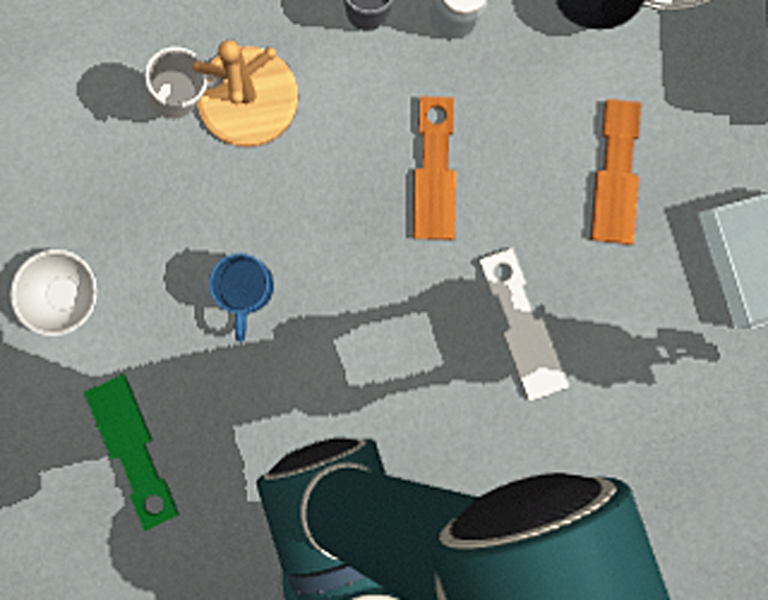

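View pics/scene0c.png

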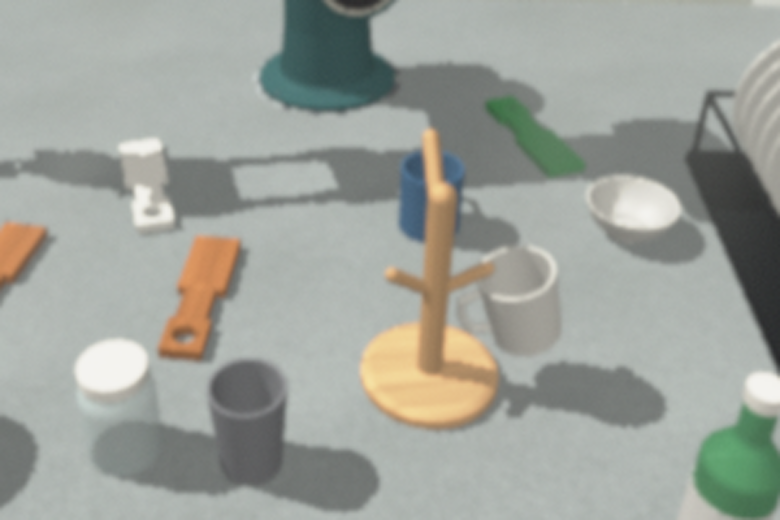

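Top picture: the orange paddle with a hole is at full-image (351, 189), with the hole at (352, 167). The orange board at right has no hole, and the white and green ones are decoys. The tree foot is at about (273, 160), with the top peg tip at about (266, 140). Next I measure these.

Run:
```python
from h import *
f=np.load('top0.npz');im,d=f['im'],f['d'];c=cam('top')
hsv=cv2.cvtColor(im,cv2.COLOR_BGR2HSV)
m=cv2.inRange(hsv,(5,170,90),(16,255,255));
roi=np.zeros_like(m);roi[150:230,335:372]=1;m*=roi
v,u=np.nonzero(m);P=plane(c,np.c_[u,v],.014)
# sub-pixel scale-up: use min-area rect + contour for outer shape
cn=max(cv2.findContours(m,cv2.RETR_EXTERNAL,cv2.CHAIN_APPROX_NONE)[0],key=cv2.contourArea).reshape(-1,2)
C=plane(c,cn,.014)[:,:2]
r=cv2.minAreaRect((C*1000).astype(np.float32));print('paddle rect mm',r)
hs=[h for h in cv2.findContours(m,cv2.RETR_CCOMP,cv2.CHAIN_APPROX_NONE)[0]]
for h in hs:
    if 8<len(h)<60: print('hole?',len(h),plane(c,[h.reshape(-1,2).mean(0)],.014))
print('depth z',np.median(pts(c,np.c_[u,v],d[v,u])[:,2]))
# tree clouds
for n,box in(('top',(250,132,300,185)),('scene',(330,180,400,310))):
    f=np.load(n+'0.npz');im,d=f['im'],f['d'];c=cam(n);u0,v0,u1,v1=box
    v,u=np.mgrid[v0:v1,u0:u1];v=v.ravel();u=u.ravel();k=d[v,u]>0
    P=pts(c,np.c_[u,v][k],d[v,u][k]);np.save(n+'P.npy',P)
    hh=cv2.cvtColor(im,cv2.COLOR_BGR2HSV)[v,u][k]
    w=(hh[:,1]>90)&(hh[:,0]<25)&(P[:,2]>-.01)
    for lo,hi in((.008,.022),(.03,.1),(.1,.2),(.2,.215),(.215,.225),(.225,.235),(.235,.245),(.245,.255),(.255,.275)):
        q=P[w&(P[:,2]>lo)&(P[:,2]<hi)]
        if len(q):print(n,lo,len(q),np.round(np.median(q,0),4),np.round(q.min(0),3),np.round(q.max(0),3))
c=cam('top')
for t in('mug','jar','dish','tumbler','plain_board'):
    for o in spot_in('top',t)[:2]:print(t,plane(c,[o['rect'][:2]],.05).round(3),o['score'])
```

```text
paddle rect mm ((527.2713623046875, -109.72068786621094), (53.52710723876953, 191.44317626953125), 85.45966339111328)
hole? 25 [[ 0.59931111 -0.112252    0.014     ]]
depth z 0.014751790833096523
top 0.008 963 [0.6163 0.1336 0.0161] [0.564 0.078 0.008] [0.703 0.213 0.022]
top 0.03 32 [0.6242 0.1373 0.0624] [0.621 0.133 0.031] [0.636 0.148 0.099]
top 0.1 158 [0.6366 0.1359 0.1458] [0.622 0.098 0.102] [0.656 0.198 0.197]
top 0.2 7 [0.6244 0.1369 0.2069] [0.619 0.134 0.201] [0.629 0.153 0.211]
top 0.215 24 [0.6198 0.1387 0.2191] [0.606 0.133 0.215] [0.635 0.155 0.224]
top 0.225 45 [0.6229 0.1402 0.2321] [0.601 0.132 0.225] [0.639 0.156 0.235]
top 0.235 53 [0.6299 0.1442 0.2392] [0.59  0.131 0.235] [0.642 0.156 0.244]
top 0.245 20 [0.5855 0.1372 0.2498] [0.573 0.127 0.245] [0.592 0.144 0.255]
top 0.255 28 [0.5737 0.1348 0.258 ] [0.567 0.129 0.255] [0.584 0.14  0.264]
scene 0.008 1352 [0.6515 0.146  0.015 ] [0.574 0.08  0.008] [0.705 0.213 0.022]
scene 0.03 190 [0.6453 0.145  0.062 ] [0.635 0.133 0.03 ] [0.649 0.159 0.098]
scene 0.1 372 [0.6456 0.1446 0.1472] [0.636 0.1   0.1  ] [0.662 0.194 0.2  ]
scene 0.2 47 [0.6463 0.145  0.2074] [0.641 0.135 0.2  ] [0.649 0.155 0.215]
scene 0.215 34 [0.6446 0.1429 0.2198] [0.607 0.135 0.215] [0.65  0.156 0.225]
scene 0.225 86 [0.6393 0.1411 0.23  ] [0.597 0.133 0.225] [0.65  0.155 0.235]
scene 0.235 57 [0.6026 0.141  0.2383] [0.586 0.13  0.235] [0.645 0.153 0.245]
scene 0.245 31 [0.5863 0.1368 0.2503] [0.579 0.13  0.245] [0.594 0.142 0.254]
scene 0.255 14 [0.579  0.1367 0.2568] [0.573 0.132 0.255] [0.585 0.142 0.26 ]
mug [[0.362 0.16  0.05 ]] 0.67
jar [[ 0.748 -0.152  0.05 ]] 0.73
dish [[0.369 0.392 0.05 ]] 0.83
dish [[0.631 0.171 0.05 ]] 0.53
tumbler [[ 0.758 -0.023  0.05 ]] 0.86
plain_board [[ 0.513 -0.343  0.05 ]] 0.92
```

Request:
carry_out(
  series="0.0214 0.0443 0 -1.8;0.0214 0.0443 0 -1.8;0.0214 0.0443 0 -1.8;0.0214 0.0443 0 -1.8;0.0214 0.0443 0 -1.8;0.0214 0.0443 0 -1.8;0.0214 0.0443 0 -1.8;0.0214 0.0443 0 -1.8;0.0214 0.0443 0 -1.8;0.0214 0.0443 0 -1.8;0.0214 0.0443 0 -1.8;0.0214 0.0443 0 -1.8;0 0 0 0;0 0 0 0",
  jaw=1,
  grip_force=60,
)

```text
time: 2.6
tool_pos: [0.4772, -0.1065, 0.2453]
tcp_rot: [3.14, -0.067, -0.0]
wrist_force: [0.7, -0.4, -0.4]
width: 1.002
grip_force: 0.0
```

Run:
```python
from h import *
c=cam('wrist');im,d=eyes.read_camera('wrist');cv2.imwrite('pics/w1.png',im)
hsv=cv2.cvtColor(im,cv2.COLOR_BGR2HSV)
m=cv2.inRange(hsv,(5,170,60),(17,255,255));m=cv2.morphologyEx(m,cv2.MORPH_OPEN,np.ones((3,3)))
cs,h=cv2.findContours(m,cv2.RETR_CCOMP,cv2.CHAIN_APPROX_NONE)
for q,hh in zip(cs,h[0]):
    if len(q)>60:
        X=plane(c,q.reshape(-1,2),.014)[:,:2]*1000
        print('hole' if hh[3]>=0 else 'outer',len(q),cv2.minAreaRect(X.astype(np.float32)),X.mean(0).round(1))
s=bot.read_state();print(s['time'],s['tool_pos'],s['tcp_rot'],s['q'])
```

```text
outer 468 ((520.351806640625, -353.476806640625), (61.263248443603516, 193.19114685058594), 82.10999298095703) [ 524.  -353.2]
outer 554 ((530.1630249023438, -110.11363220214844), (53.532108306884766, 192.64028930664062), 86.70893096923828) [ 538.  -110.6]
hole 89 ((601.38720703125, -113.98236083984375), (28.265169143676758, 28.369304656982422), 62.71614456176758) [ 601.2 -113.9]
2.65 [ 0.47698172 -0.10700732  0.24526787] [ 3.14031515e+00 -6.95897632e-02 -4.03420261e-04] [-2.71269047e-01 -9.32866259e-02  1.98999082e+00 -5.84980169e-04
  1.24501257e+00  1.34402753e+00]
```

View pics/w1.png

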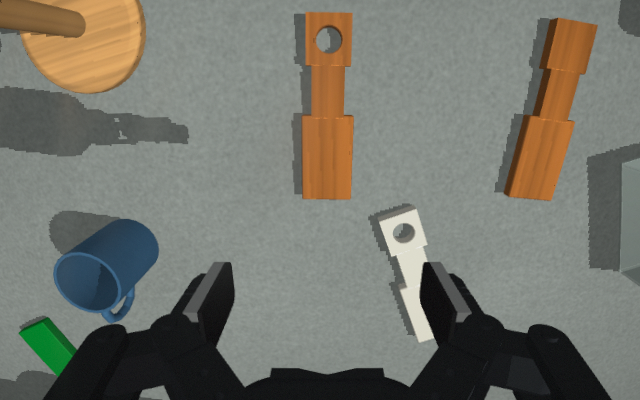

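Picture: the paddle with a hole is centred at (328, 105), hole at (329, 39), nearly aligned with the fingers. Its yaw is about -3.2° and the hole is at (0.601, -0.114). I'll descend onto the rear half of the blade.

Request:
carry_out(
  series="0.0015 0 -0.03 -0.7;0 0 -0.045 0;0 0 -0.045 0;0 0 -0.045 0;0 0 -0.03 0;0 0 -0.02 0;0 0 -0.012 0;0 0 0 0;0 0 0 0",
)

```text
time: 3.78
tool_pos: [0.4796, -0.107, 0.0192]
tcp_rot: [3.14, -0.09, 0.003]
wrist_force: [0.8, 0.9, -0.1]
width: 0.995
grip_force: 0.0
```

Request:
carry_out(
  series="0 0 0 0;0 0 0 0;0 0 0 0;0 0 0 0;0 0 0 0;0 0 0 0",
  jaw=-1,
  grip_force=60,
)

```text
time: 4.53
tool_pos: [0.4798, -0.1066, 0.0198]
tcp_rot: [3.14, -0.088, 0.003]
wrist_force: [-1.1, -0.0, 6.9]
width: 0.63
grip_force: 62.1
```

Request:
carry_out(
  series="0 0 0.02 0;0 0 0.04 0;0 0 0.04 0;0 0 0.04 0;0 0 0.04 0;0 0 0.04 0;0 0 0.04 0;0 0 0.02 0;0.002 0.03 0 1.5;0.002 0.033 0 1.7;0.002 0.033 0 1.7;0.003 0.034 0 1.7;0.003 0.034 0 1.7;0.002 0.033 0 1.7;0.002 0.033 0 1.7;0 0 0 0;0 0 0 0",
)

```text
time: 6.65
tool_pos: [0.4945, 0.1234, 0.2982]
tcp_rot: [3.132, 0.233, -0.001]
wrist_force: [-0.1, -0.4, -1.4]
width: 0.63
grip_force: 63.5
```

```bash
cat > look.py <<'E'
from h import *
import sys
n=sys.argv[1]
s=bot.read_state();c=cam('wrist');im,d=eyes.read_camera('wrist')
hsv=cv2.cvtColor(im,cv2.COLOR_BGR2HSV)
m=cv2.inRange(hsv,(5,170,40),(16,255,255));m=cv2.morphologyEx(m,cv2.MORPH_OPEN,np.ones((3,3)))
k,l,st,_=cv2.connectedComponentsWithStats(m)
Rt=R.from_rotvec(s['tcp_rot']).as_matrix()
print(s['time'],s['tool_pos'],'yaw',np.degrees(np.arctan2(Rt[1,0],Rt[0,0])))
for i in range(1,k):
    if st[i,4]<400: continue
    v,u=np.nonzero((l==i)&(d>0)&(cv2.erode(m,np.ones((3,3)))>0))
    P=pts(c,np.c_[u,v],d[v,u]);Q=(P-s['tool_pos'])@Rt
    if P[:,2].mean()<.05: continue
    x=Q[:,0];y=Q[:,1];z=-Q[:,2]
    q=np.abs(z-np.median(z))<.1
    A=np.c_[x,y,np.ones(len(x))]
    for _ in range(4):
        w=np.linalg.lstsq(A[q],z[q],rcond=None)[0];q=np.abs(A@w-z)<.003
    pit=np.degrees(np.arctan(w[0]))
    print('n',len(x),'in',q.sum(),'pitch',pit,'roll',np.degrees(np.arctan(w[1])),'top z at tcp',w[2],'x',x[q].min(),x[q].max())
    cs,h=cv2.findContours(((l==i)*255).astype(np.uint8),cv2.RETR_CCOMP,cv2.CHAIN_APPROX_NONE)
    for cc,hh in zip(cs,h[0]):
        if hh[3]>=0 and len(cc)>40:
            uv=cc.reshape(-1,2);n_=cv2.undistortPoints(uv.astype(float).reshape(-1,1,2),c[0],c[1]).reshape(-1,2)
            v_=np.c_[n_,np.ones(len(n_))]@c[2].T@Rt; o=(c[3]-s['tool_pos'])@Rt
            # plane: -z = w0 x + w1 y + w2
            t=-(o[2]+w[0]*o[0]+w[1]*o[1]+w[2])/(v_[:,2]+w[0]*v_[:,0]+w[1]*v_[:,1])
            H=o+v_*t[:,None];hc=(H.max(0)+H.min(0))/2
            print('hole top in tool',hc.round(4),'world',(Rt@hc+s['tool_pos']).round(4))
cv2.imwrite(f'pics/{n}.png',im)
E
python3 look.py w2
```

```text
6.65 [0.49449842 0.12341682 0.29817635] yaw 8.493972024568336
n 33439 in 33382 pitch -0.43759467219942944 roll -0.023418572522577952 top z at tcp -0.005788696658058442 x -0.04546443819539762 0.11386379334043865
```

View pics/w2.png

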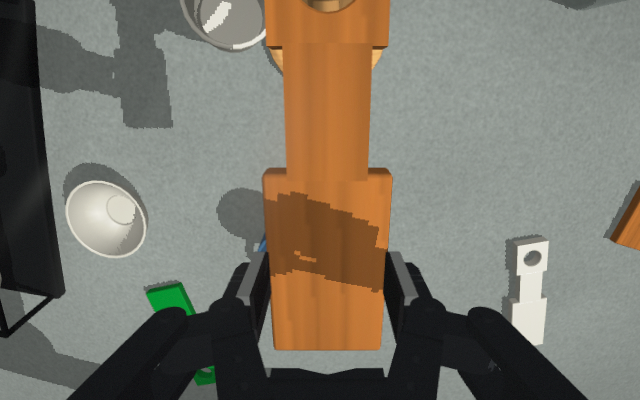

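Picture: the paddle is held flat and square, the handle reaches forward over the peg, and the pitch is about 0°. Now I press its neck down on the peg tip to swing the handle up within the grip.

Request:
carry_out(
  series="0 0 -0.008 0;0 0 -0.006 0;0 0 -0.005 0;0 0 -0.005 0;0 0 -0.005 0;0 0 0 0",
  grip_force=40,
)

```text
time: 7.45
tool_pos: [0.4972, 0.124, 0.271]
tcp_rot: [-3.132, -0.232, -0.011]
wrist_force: [2.6, 0.5, 5.4]
width: 0.624
grip_force: 63.9
```

```bash
python3 look.py w3
```

```text
7.45 [0.49724723 0.12396671 0.27100582] yaw 8.463057602375331
n 34265 in 34162 pitch 6.0779084944322195 roll -0.09742875988497089 top z at tcp -0.005801070630388142 x -0.04526174065069103 0.11128975783242875
```

It pivots with only 5 N, so I continue.

Request:
carry_out(
  series="0 0 -0.005 0;0 0 -0.005 0;0.001 0 -0.005 0;0.001 0 -0.005 0;0.001 0 -0.005 0;0.001 0 -0.005 0;0.001 0 -0.005 0;0.001 0 -0.005 0;0.001 0 -0.005 0;0.002 0 -0.004 0;0 0 0 0",
)

```text
time: 8.88
tool_pos: [0.5031, 0.1234, 0.2193]
tcp_rot: [3.133, 0.232, -0.004]
wrist_force: [-2.6, -1.2, 1.0]
width: 0.628
grip_force: 51.8
```

```bash
python3 look.py w4
```

```text
8.875 [0.50307658 0.12340256 0.21927813] yaw 8.461726043979517
n 38629 in 30647 pitch 45.63055424789149 roll -0.0946354004491509 top z at tcp -0.010344260627856795 x -0.02353941280884861 0.08646710109118508
hole top in tool [ 0.0926  0.0115 -0.0843] world [0.5966 0.1257 0.3034]
```

View pics/w4.png

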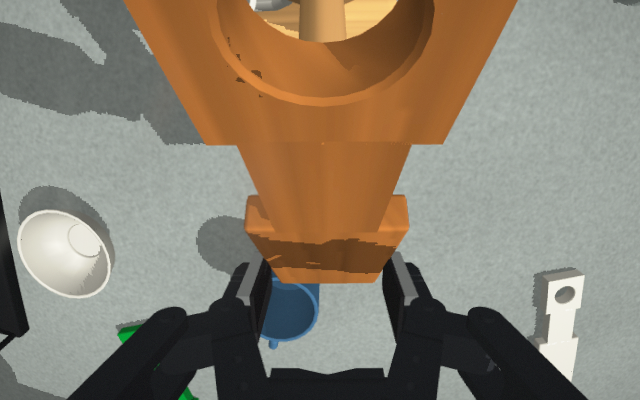

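Run:
```python
from h import *
im,d=eyes.read_camera('scene');a=im[150:300,280:460];cv2.imwrite('pics/s4.png',cv2.resize(a,None,fx=4,fy=4,interpolation=2))
np.savez('s4.npz',im=im,d=d)
s=bot.read_state();c=cam('wrist');im,d=eyes.read_camera('wrist')
Rt=R.from_rotvec(s['tcp_rot']).as_matrix()
for u in(325,):
  for v in range(100,400,25):
    if d[v,u]>0:print(v,((pts(c,[[u,v]],[d[v,u]])-s['tool_pos'])@Rt).round(4))
```

```text
100 [[ 0.082  -0.0002 -0.0721]]
125 [[ 0.0775 -0.0003 -0.0688]]
150 [[ 0.0719 -0.0003 -0.0635]]
175 [[ 0.0644 -0.0003 -0.0549]]
200 [[ 0.0547 -0.0004 -0.045 ]]
225 [[ 0.0415 -0.0005 -0.0318]]
250 [[ 0.0215 -0.0006 -0.0114]]
275 [[-0.0116 -0.0008  0.0223]]
300 [[-0.1736 -0.0019  0.2189]]
325 [[-0.2135 -0.0019  0.2199]]
350 [[-0.2564 -0.002   0.2206]]
375 [[ 0.0097 -0.0004 -0.0608]]
```

View pics/s4.png

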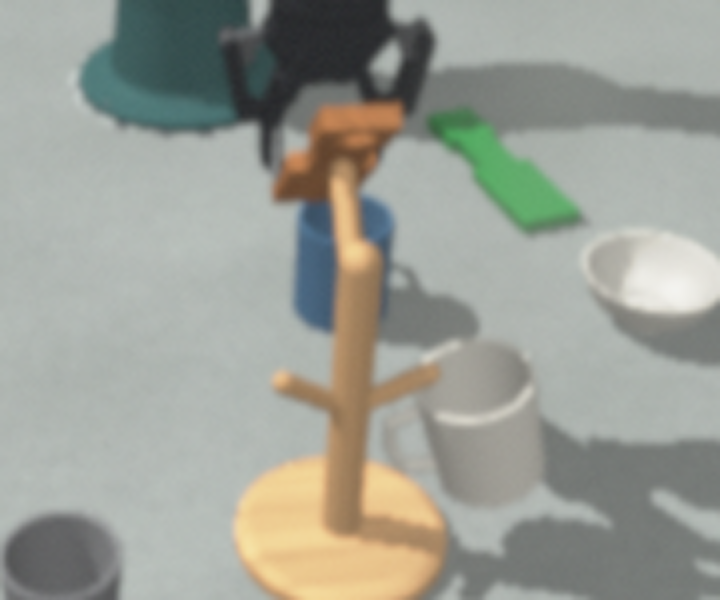

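Picture: the paddle is tilted about 45° in the grip, and through its hole, at (322, 20), the post is visible. The scene view shows the peg tip just in front of the hole, under the neck. I back off along the peg axis, slide down the paddle's plane to line up the hole, and look again. I also fit the peg axis to the clouds.

Request:
carry_out(
  series="-0.005 -0.001 0.005 0;-0.005 -0.001 0.005 0;-0.005 0 0.006 0;-0.008 -0.001 -0.008 0;-0.008 -0.001 -0.008 0;-0.008 -0.001 -0.008 0;-0.009 -0.002 -0.009 0;0 0 0 0;0 0 0 0",
)

```text
time: 10.15
tool_pos: [0.4561, 0.1167, 0.2034]
tcp_rot: [-3.133, -0.232, -0.001]
wrist_force: [0.4, -0.6, -0.6]
width: 0.626
grip_force: 52.1
```

```bash
python3 look.py w5
python3 - <<'E'
from h import *
from scipy.optimize import least_squares
im,d=eyes.read_camera('scene');a=im[150:270,300:420];cv2.imwrite('pics/s5.png',cv2.resize(a,None,fx=5,fy=5,interpolation=2))
for n in('top','scene'):
    P=np.load(n+'P.npy')
    # rough peg gate
    def ax(p):
        h=np.array([np.cos(p[2]),np.sin(p[2]),0]);O=np.array([p[0],p[1],0])-.013*h+[0,0,.205];return O,(-h+[0,0,1])/2**.5
    p=np.array([.6345,.1445,.148])
    O,a=ax(p);t=(P-O)@a;r=np.linalg.norm(P-O-t[:,None]*a,axis=1)
    q=P[(t>.02)&(t<.066)&(r<.014)]
    def f(p):
        O,a=ax(p);t=(q-O)@a;return np.r_[np.linalg.norm(q-O-t[:,None]*a,axis=1)-.008,(p-[.6345,.1445,.148])*[.3,.3,.03]]
    s=least_squares(f,p,loss='soft_l1',f_scale=.002);O,a=ax(s.x);print(n,len(q),s.x,'tip',O+.075*a)
E
```

```text
10.15 [0.45608047 0.11666241 0.20343919] yaw 8.465430347054292
n 41571 in 40108 pitch 34.23689421967503 roll -0.15440032903666703 top z at tcp -0.008503869670611959 x -0.029784214866084624 0.10028312424832246
top 52 [0.63455983 0.14612241 0.17919253] tip [0.56958415 0.13435301 0.25803301]
scene 121 [0.63377871 0.14535714 0.16136847] tip [0.56860358 0.13474768 0.25803301]
```

View pics/w5.png

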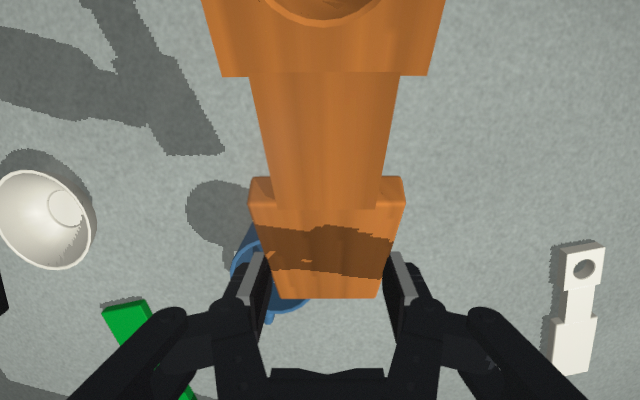

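View pics/s5.png

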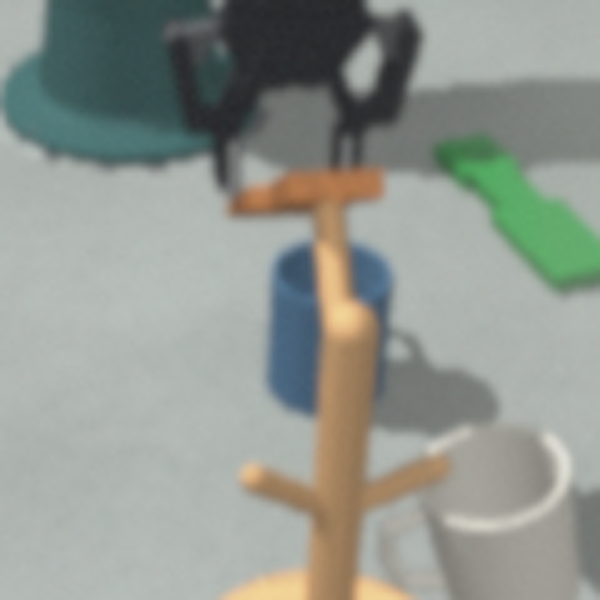

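The pitch crept back to 34°, still within 25° of square. I tighten the grip and re-measure before inserting.

Request:
carry_out(
  series="0 0 0 0;0 0 0 0",
  grip_force=120,
)

```text
time: 10.5
tool_pos: [0.4561, 0.1167, 0.2035]
tcp_rot: [-3.133, -0.232, -0.001]
wrist_force: [-0.1, -0.0, 0.6]
width: 0.589
grip_force: 124.2
```

```bash
cat > look2.py <<'E'
from h import *
import sys
s=bot.read_state();c=cam('wrist');im,d=eyes.read_camera('wrist');cv2.imwrite(f'pics/{sys.argv[1]}.png',im)
Rt=R.from_rotvec(s['tcp_rot']).as_matrix();yaw=np.arctan2(Rt[1,0],Rt[0,0])
hsv=cv2.cvtColor(im,cv2.COLOR_BGR2HSV)
m=cv2.inRange(hsv,(5,170,40),(16,255,255))
v,u=np.nonzero((m>0)&(d>0)&(d<.35))
P=pts(c,np.c_[u,v],d[v,u]);Q=(P-s['tool_pos'])@Rt;x,y,z=Q[:,0],Q[:,1],-Q[:,2]
A=np.c_[x,np.ones(len(x))];q=(np.abs(y)<.035)
for _ in range(6):
    w=np.linalg.lstsq(A[q],z[q],rcond=None)[0];q=(np.abs(A@w-z)<.002)&(np.abs(y)<.035)
th=np.arctan(w[0]);e=np.array([np.cos(th),np.sin(th)]);n=np.array([-np.sin(th),np.cos(th)])
t=x*e[0]+z*e[1]  # along paddle
wd=[];ts=np.arange(t[q].min(),t[q].max(),.001)
for a in ts:
    k=q&(np.abs(t-a)<.001);wd.append(np.ptp(y[k]) if k.sum()>3 else 0)
wd=np.array(wd)*1000
# fit profile offset: paddle x = t - t0
best=min((np.abs(wd-np.where(ts-t0<0,56,np.where(ts-t0<.05,34,46)))[(ts-t0>-.09)].clip(0,15).mean(),t0) for t0 in np.arange(-.02,.12,.0005))
t0=best[1];b=w[1]*np.cos(th)
hole=(t0+.075)*e+(b-.007)*n
hw=s['tool_pos']+np.array([np.cos(yaw)*hole[0],np.sin(yaw)*hole[0],hole[1]])
O=np.array([.6212,.1434,.205]);a=np.array([-.698,-.113,.707])
r=hw-O;print('t',s['time'],'tcp',s['tool_pos'].round(4),'pitch',round(np.degrees(th),1),'fit',best,'hole tool',hole.round(4),'world',hw.round(4))
print('peg coords: along',round(r@a,4),'perp world',(r-(r@a)*a).round(4),'to z95:',(O+.095*a-hw).round(4),'to z30:',(O+.03*a-hw).round(4))
E
python3 look2.py w6
```

```text
t 10.5 tcp [0.4561 0.1167 0.2035] pitch 34.2 fit (np.float64(3.4009588557948893), np.float64(0.04850000000000006)) hole tool [0.1105 0.0572] world [0.5654 0.1329 0.2607]
peg coords: along 0.0795 perp world [-0.0003 -0.0015 -0.0005] to z95: [-0.0105 -0.0003  0.0115] to z30: [ 0.0349  0.0071 -0.0345]
```

The hole is already around the peg tip: 79 mm along the peg and within 1.5 mm of its axis. I insert along the peg.

Request:
carry_out(
  series="0.0035 0.0009 -0.0035 0;0.0035 0.0009 -0.0035 0;0.0035 0.0007 -0.0035 0;0.0035 0.0006 -0.0035 0;0.0035 0.0006 -0.0035 0;0.0035 0.0006 -0.0035 0;0 0 0 0",
)

```text
time: 11.42
tool_pos: [0.4768, 0.1209, 0.1819]
tcp_rot: [3.133, 0.232, -0.001]
wrist_force: [0.6, 0.7, -1.0]
width: 0.585
grip_force: 124.3
```

```bash
python3 look2.py w7
```

```text
t 11.425 tcp [0.4768 0.1209 0.1819] pitch 34.2 fit (np.float64(3.6280266646430706), np.float64(0.047500000000000056)) hole tool [0.1097 0.0566] world [0.5853 0.1371 0.2384]
peg coords: along 0.0494 perp world [-0.0014 -0.0008 -0.0015] to z95: [-0.0304 -0.0044  0.0337] to z30: [ 0.015   0.003  -0.0122]
```

Request:
carry_out(
  series="0.004 0.0007 -0.0035 0;0.004 0.0007 -0.0035 0;0.0035 0.0006 -0.0035 0;0.0035 0.0006 -0.0035 0;0 0 0 0",
)

```text
time: 12.1
tool_pos: [0.4918, 0.1235, 0.1678]
tcp_rot: [3.133, 0.232, -0.001]
wrist_force: [-0.1, -0.2, 0.8]
width: 0.586
grip_force: 124.2
```

```bash
python3 look2.py w8
```

```text
t 12.1 tcp [0.4918 0.1235 0.1678] pitch 35.0 fit (np.float64(4.578566930015335), np.float64(0.047000000000000056)) hole tool [0.1085 0.0578] world [0.5991 0.1395 0.2256]
peg coords: along 0.0304 perp world [-0.0009 -0.0005 -0.0009] to z95: [-0.0442 -0.0068  0.0466] to z30: [0.0012 0.0005 0.0007]
```

Request:
carry_out(
  series="0 0 0 0;0 0 0 0;0 0 0 0;0 0 0 0;0 0 0 0;0 0 0 0",
  jaw=1,
)

```text
time: 12.9
tool_pos: [0.4918, 0.1235, 0.1683]
tcp_rot: [-3.133, -0.232, -0.0]
wrist_force: [-0.2, 0.8, 0.9]
width: 1.0
grip_force: 0.0
```

Request:
carry_out(
  series="-0.01 -0.0015 0 0;-0.02 -0.003 0 0;-0.03 -0.0045 0 0;-0.03 -0.0045 0.02 0;-0.02 0 0.04 0;0 0 0.04 0;0 0 0 0;0 0 0 0;0 0 0 0;0 0 0 0",
)

```text
time: 14.15
tool_pos: [0.3811, 0.1098, 0.2668]
tcp_rot: [3.133, 0.232, -0.004]
wrist_force: [0.3, -0.5, -0.1]
width: 0.996
grip_force: 0.0
```

Run:
```python
from h import *
a=eyes.read_camera('scene')[0][150:300,290:440];b=eyes.read_camera('wrist')[0]
cv2.imwrite('pics/f.png',np.hstack([cv2.resize(a,(400,400),interpolation=2),cv2.resize(b,(400,250)).copy() if 0 else cv2.copyMakeBorder(cv2.resize(b,(400,250)),0,150,0,0,0)]))
```

```text
(no output)
```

View pics/f.png

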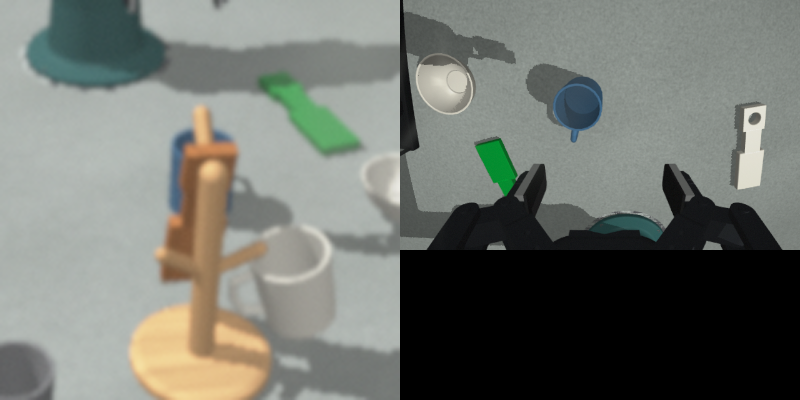

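Picture: the paddle hangs on the top peg with its handle against the post and its blade low, and the gripper is clear. One quick check of the depth on the peg.

Run:
```python
from h import *
O=np.array([.6212,.1434,.205]);a=np.array([-.698,-.113,.707])
for n in('top','scene','top','scene'):
    im,d=eyes.read_camera(n);c=cam(n);hsv=cv2.cvtColor(im,cv2.COLOR_BGR2HSV)
    v,u=np.nonzero((cv2.inRange(hsv,(5,175,40),(14,255,255))>0)&(d>0));P=pts(c,np.c_[u,v],d[v,u])
    k=(P[:,2]>.03)&(np.linalg.norm(P[:,:2]-[.6,.14],axis=1)<.12);P=P[k]
    print(n,len(P),P.min(0).round(3),P.max(0).round(3))
    h=np.array([.987,.16,0])
    for lo in np.arange(.08,.28,.02):
        q=P[(P[:,2]>lo)&(P[:,2]<lo+.02)]
        if len(q)>3: print(round(lo,2),len(q),((q-O)@h).min().round(3),((q-O)@h).max().round(3))
```

```text
top 514 [0.559 0.105 0.056] [0.633 0.179 0.248]
0.08 56 -0.055 -0.045
0.1 58 -0.052 -0.043
0.12 57 -0.047 -0.037
0.14 66 -0.041 0.017
0.16 24 -0.036 -0.028
0.18 28 -0.03 -0.023
0.2 39 -0.025 -0.012
0.22 51 -0.021 -0.001
0.24 79 -0.016 -0.002Traceback (most recent call last):
  File "<stdin>", line 5, in <module>
  File "h.py", line 13, in pts
    n=cv2.undistortPoints(np.array(uv,float).reshape(-1,1,2),K,D).reshape(-1,2)
      ~~~~~~~~~~~~~~~~~~~^^^^^^^^^^^^^^^^^^^^^^^^^^^^^^^^^^^^^^^^
cv2.error: OpenCV(4.12.0) /io/opencv/modules/calib3d/src/undistort.dispatch.cpp:347: error: (-215:Assertion failed) CV_IS_MAT(_src) && CV_IS_MAT(_dst) && (_src->rows == 1 || _src->cols == 1) && (_dst->rows == 1 || _dst->cols == 1) && _src->cols + _src->rows - 1 == _dst->rows + _dst->cols - 1 && (CV_MAT_TYPE(_src->type) == CV_32FC2 || CV_MAT_TYPE(_src->type) == CV_64FC2) && (CV_MAT_TYPE(_dst->type) == CV_32FC2 || CV_MAT_TYPE(_dst->type) == CV_64FC2) in function 'cvUndistortPointsInternal'
```

```bash
python3 -c "
from h import *
print(bot.finish_job())"
```

```text
the job is handed in; nothing more can be done
None
```

The paddle with the hole hangs by itself on the mug tree's top peg, with its hole about 20 mm from the post on the 75 mm peg. The plain board and the crockery were not touched, and the job was handed in after about 14 s of the 48 s allowed.

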